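# Put the bench scraper back in its slotted block

## Task

The washed bench scraper belongs in the slot of the wooden block, but the orange trivet has been left lying over the slot. First put the trivet on the block's steel peg so that it lies flat on the block, collar up; then take the scraper out of the blue drying rack and lower it gently, blade down, into the slot until it is fully home. Leave both there, and leave the other things on the worktop where they stand.

Things in the scene. Friction and masses are not known exactly. Their poses are not given: they have to be found in the camera images.
- holder: Fixed wooden block, 140 (x) by 200 (y) mm, top 65 mm above the worktop. Origin: centre of its underside on the worktop; z up. In its top: a slot at y = -50 mm and a steel peg at y = +50 mm, both at x = 0.
- holder_slot (a point): Centre of the slot's mouth, level with the block's top; axes as the block's. The slot is 118 mm long (along x), 8 mm wide (y), 50 mm deep, with its mouth slightly chamfered.
- holder_peg (a point): Foot of the peg, on the block's top; axes as the block's. The upright steel peg is 32 mm thick and 50 mm tall, tapering over its top 10 mm to 16 mm.
- trivet: Loose orange hard silicone trivet, 150 g: a flat ring 110 mm across, 10 mm thick, with a central collar 54 mm across that reaches 36 mm above the underside (grip it there); a 38 mm round hole runs through both. Origin: centre of the hole at the underside; z up through the collar. It starts collar up on the block, over the slot.
- scraper: Loose bench scraper, 0.33 kg: flat steel blade 110 mm wide (x), 4 mm thick (y), and along its top a dark wooden handle 112 mm long (x), 24 mm thick (y). Origin: middle of the blade's lower edge; z up the blade: blade 0 to 90 mm, handle 90 to 120 mm. Both ways round are alike. It starts upright (leaning at most 0.06 rad) in the rack, blade down.
- rack: Fixed blue drying rack, a base 150 (x) by 90 (y) mm, 8 mm thick, with upright prongs to 53 mm height that hold the scraper in the middle, its width along the rack's x. Origin: centre of the underside, on the worktop; z up.
- grinder: Loose bystander, not to be disturbed: stainless spice grinder with black head and press-button top, 67 mm across, 138 mm tall. Origin: centre of its underside; z up.
- canister: Loose bystander, not to be disturbed: lime-green plastic canister with white lid, 94 mm across, 130 mm tall. Origin: centre of its underside; z up.
- mortar: Loose bystander, not to be disturbed: small open wooden mortar, 92 mm across the rim, 65 mm tall. Origin: centre of its underside; z up.
- tin: Loose bystander, not to be disturbed: closed round metal spice tin with a yellow lid, 71 mm across, 49 mm tall. Origin: centre of its underside; z up.
- bowl: Loose bystander, not to be disturbed: blue ceramic bowl, 120 mm across, 50 mm tall. Origin: centre of its underside; z up.
- mug: Loose bystander, not to be disturbed: white mug with handle, 80 mm across, 90 mm tall. Origin: centre of its underside; z up.

How it is judged:
On the way, in this order (a step that is already met when the one before it is completed fails the run):
1. the trivet lies flat on the block, over its peg, collar up (horizontal distance between trivet and holder_peg below 0.008 m and z of trivet in the frame of holder_peg between -0.004 and 0.004 m and angle between trivet's own z axis and vertical below 0.08 rad), for 0.2 s.
2. the scraper is fully home in the slot, blade down (z of scraper in the frame of holder_slot below -0.045 m and x of scraper in the frame of holder_slot between -0.01 and 0.01 m and y of scraper in the frame of holder_slot between -0.006 and 0.006 m and angle between scraper's own z axis and vertical below 0.15 rad and angle between the x axis of scraper and the x axis of holder, either way round below 0.12 rad), for 0.2 s.
At the end, for the whole second after the job is handed in: At rest: trivet collar up over the peg (centre within 8 mm of its axis, underside within 4 mm of the block's top, level within 0.08 rad); scraper blade down in the slot, edge at least 45 of 50 mm deep, within 10 mm along and 6 mm across, upright within 0.15 rad, along it within 0.12 (all of step 1 and all of step 2 and linear speed of each of trivet, scraper below 0.02 m/s); the robot touches nothing.
It fails at once if the grinder or the canister is shifted by more than 30 mm or tipped over (distance of any of grinder, canister from where it was at the start of the episode above 0.03 m or angle between any of grinder, canister's own z axis and vertical above 0.4 rad).
It fails at once if the mortar or the tin is shifted by more than 30 mm or tipped over (distance of any of mortar, tin from where it was at the start of the episode above 0.03 m or angle between any of mortar, tin's own z axis and vertical above 0.4 rad).
It fails at once if the bowl or the mug is shifted by more than 30 mm or tipped over (distance of any of bowl, mug from where it was at the start of the episode above 0.03 m or angle between any of bowl, mug's own z axis and vertical above 0.4 rad).
It fails at once if the scraper is dropped into the slot (it moves faster than 0.5 m/s while its edge is inside) (horizontal distance between scraper and holder_slot below 0.02 m and z of scraper in the frame of holder_slot below 0 m and linear speed of scraper above 0.5 m/s).
It also fails if it takes over 64 s, if anything falls off the work surface, if the arm or the gripper's body presses on something with over 40 N, if the wrist force passes 120 N, or if a joint passes its speed limit or range.

## Robot

A 6-joint arm with a two-finger parallel gripper is mounted at the origin on the work surface. World frame = base frame: x ahead of the robot, y to its left, z up, the work surface at z = 0. Lengths are in m, angles in rad, forces in N, time in s.
With the tool pointing down it reaches from about 0.325 to 0.9 m from the base axis. Payload 6.1 kg.
Tool frame: the origin (TCP) lies midway between the tips of the shut fingers; the grasp point (between the pads) lies 19 mm behind it; z points along the fingers, y is the line along which they close (so a half turn about z gives the same grasp; the last joint's range is limited). The gripper opens to 85 mm and grips with 20 to 120 N. Pads are 22 mm wide; open, the fingers measure 114 mm over their backs; the gripper's body (76 mm by 85 mm) begins 54 mm behind the grasp point. The pads swing forward as they close: fully open they stand 13 mm farther back than shut.
Start: joints at [-1.422, 0.22, 1.526, -0, 1.395, -0.126], TCP at [0.17, -0.602, 0.2] pointing down, gripper open.
Joint ranges: [-2.98, 2.98], [-0.91, 2.08], [0.09, 2.57], [-1.24, 4.39], [0.2, 2.65], [-2.68, 2.68]. Speed limits (rad/s): [2.57, 2.57, 3.01, 3.14, 3.14, 3.14].

## Interface

Orientations are given as [roll, pitch, yaw] about the fixed x, y, z axes, in that order (R = Rz(yaw) Ry(pitch) Rx(roll)).
In Python, from plant import movep, move_l, set_joints, gripper_to, hold, inverse_kinematics, observe, get_image, get_calibration, Unreachable, job_done gives the robot as it stands. Calls block until the motion is done:
- movep(position, orientation): joint-space move of the TCP to a pose.
- move_l(position, feed=0.15, rotation=None, max_force=None): straight line of the TCP; rotation=None keeps the orientation; feed is the mean speed in m/s. With max_force (N) it stops when the force on the tool has changed by that much, and returns True; else False.
- set_joints(angles): joint-space move.
- gripper_to(opening, f_grip=None): finger opening in m; f_grip is the grip in N (None keeps the last); returns when the fingers have stopped.
- hold(seconds).
- inverse_kinematics(position, orientation): joint angles nearest the present ones, or None.
- observe(): the state.
- get_image(name): name is "scene" or "top" or "wrist"; returns (picture, depth): 420x560x3 uint8, red, green, blue; 420x560 float32, m along the optical axis (not along the pixel's ray), 0 where there is no reading.
- get_calibration(name): a dict with "intrinsics" (3x3 intrinsics, pixels), "world_from_camera" (4x4, takes a point from camera to world coordinates). Camera axes: x right, y down, z forward; pixel columns grow to the right and rows downward; lengths in m; the calibration is good to about 2 mm. A picture is of the moment at which its call begins: read the wrist's pose just before it. get_calibration takes no time and is no camera call; for the wrist camera it gives the pose at the moment of the call.
A pose or a line that the arm cannot do raises Unreachable and nothing moves.
- job_done(): hands the job in; it is judged then, once.
The state is a dict: "time_s": time; "q": joint angles; "joint_velocities": joint speeds; "joint_torque": joint torques, N m; "eef_pos": TCP position; "tcp_rot": TCP orientation; "ft_force": force on the tool from outside, world axes, zero at the start; "torque": the same for the moment, N m; "opening": finger opening in m; "grasp_force": force on a finger pad.
Only numpy, scipy, OpenCV 4.12 (cv2) and the standard library are available. Lean on these libraries where they do the work, as an engineer would, in place of code of your own. Each camera call takes 0.05 s, during which the arm holds its last target. There are 200 camera calls.

## Working session

There is one attempt and no reset: what is moved stays moved. The work goes in short steps, each a Python script; the robot and the scene stay as the last script left them, time stands still between calls to the robot, and variables do not carry over. Pictures are saved under pics/ and viewed, at most 10 in all, crops included, and the job is handed in when it is done.

```bash
ls; mkdir -p pics; python3 - <<'E'
from plant import *
import cv2, numpy as np
np.set_printoptions(precision=4,suppress=True)
for n in ("scene","top"):
    p,d=get_image(n); c=get_calibration(n)
    np.savez(f"pics/{n}0.npz",p=p,d=d,K=c["intrinsics"],T=c["world_from_camera"])
    cv2.imwrite(f"pics/{n}0.png",p[:,:,::-1]); print(n,c["intrinsics"],c["world_from_camera"],(d>0).mean())
print(observe()["time_s"])
E
```

```text
pics
scene [[441.7152   0.     281.1786]
 [  0.     441.7152 205.5122]
 [  0.       0.       1.    ]] [[-0.5828  0.6599 -0.4741  1.2805]
 [ 0.8125  0.4809 -0.3295  0.4825]
 [ 0.0106 -0.5773 -0.8165  1.3104]
 [ 0.      0.      0.      1.    ]] 0.9961309523809524
top [[469.0387   0.     284.6504]
 [  0.     469.0387 203.7722]
 [  0.       0.       1.    ]] [[-0.0166 -0.9991  0.0385  0.5017]
 [-0.9998  0.016  -0.0154  0.0121]
 [ 0.0148 -0.0388 -0.9991  1.426 ]
 [ 0.      0.      0.      1.    ]] 0.9959991496598639
0.1
```

View pics/top0.png

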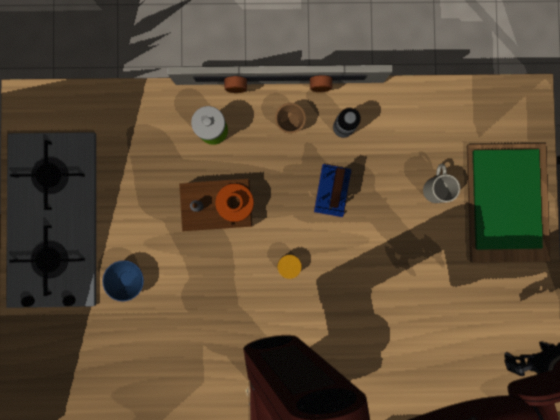

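View pics/scene0.png

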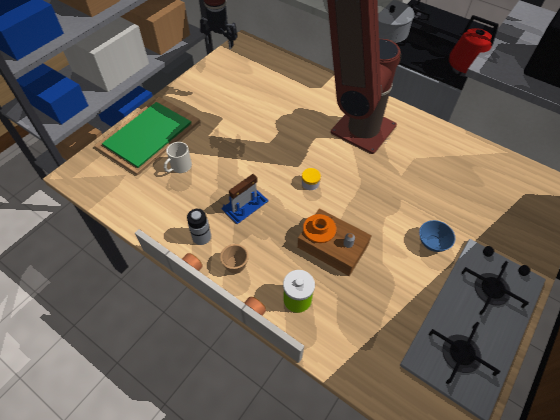

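The top view shows the trivet at about (234,202), the block around (215,205) with its peg at (200,205), the rack at (333,190) and the scraper handle at (338,187). The tin is at (290,267). The scene view shows the same: trivet (320,228), peg (349,240) and scraper (243,190).

```bash
cat > h.py <<'E'
import numpy as np, cv2
np.set_printoptions(precision=4,suppress=True)
def cloud(d,K,T):
    v,u=np.indices(d.shape); P=np.stack([(u-K[0,2])*d/K[0,0],(v-K[1,2])*d/K[1,1],d],-1)
    return P@T[:3,:3].T+T[:3,3]
def ray(px,K,T,z):
    r=T[:3,:3]@np.array([(px[0]-K[0,2])/K[0,0],(px[1]-K[1,2])/K[1,1],1]); return T[:3,3]+r*(z-T[2,3])/r[2]
def tri(px1,K1,T1,px2,K2,T2):
    A=[];b=[]
    for px,K,T in((px1,K1,T1),(px2,K2,T2)):
        r=T[:3,:3]@np.array([(px[0]-K[0,2])/K[0,0],(px[1]-K[1,2])/K[1,1],1]);r/=np.linalg.norm(r)
        M=np.eye(3)-np.outer(r,r);A.append(M);b.append(M@T[:3,3])
    x=np.linalg.lstsq(np.vstack(A),np.hstack(b),rcond=None)[0]
    return x,np.linalg.norm(np.vstack(A)@x-np.hstack(b))
def mask(p,kind):
    h=cv2.cvtColor(p,cv2.COLOR_RGB2HSV); H,S,V=[h[...,i].astype(int) for i in range(3)]
    return {"orange":(H>=4)&(H<=12)&(S>200)&(V>110),"blue":(H>105)&(H<128)&(S>150)&(V>50),"yellow":(H>19)&(H<30)&(S>200)&(V>140)}[kind]
def load(n):
    z=np.load(f"pics/{n}.npz"); return z["p"],z["d"],z["K"],z["T"]
E
python3 - <<'E'
from h import *
box={"top":{"trivet":(205,175,262,228),"block":(175,170,262,238),"rack":(308,155,358,222)},
"scene":{"trivet":(298,208,342,246),"block":(290,205,375,275),"rack":(215,165,275,225)}}
for n in("top","scene"):
    p,d,K,T=load(n+"0"); W=cloud(d,K,T); Z=W[...,2]
    print(n,"table",np.median(Z[150:170,280:300]))
    for k,(a,b,c,e) in box[n].items():
        m=np.zeros(Z.shape,bool);m[b:e,a:c]=1
        if k=="trivet": m&=mask(p,"orange")
        lv={"trivet":[(.065,.085),(.093,.12)],"block":[(.055,.07),(.107,.13)],"rack":[(.004,.016),(.035,.065),(.115,.15)]}[k]
        for lo,hi in lv:
            q=W[m&(Z>lo)&(Z<hi)]
            if len(q)<4: print(k,lo,len(q));continue
            r=cv2.minAreaRect(q[:,:2].astype(np.float32)); print(n,k,(lo,hi),len(q),"zmed %.4f"%np.median(q[:,2]),"mean",q.mean(0),"rect",np.array(r[0]),np.array(r[1]),round(r[2],1))
E
```

```text
top table -0.0007596297792891171
top trivet (0.065, 0.085) 675 zmed 0.0742 mean [0.5571 0.1423 0.0742] rect [0.5608 0.1378] [0.1063 0.1038] 45.0
top trivet (0.093, 0.12) 111 zmed 0.1010 mean [0.5616 0.1392 0.1006] rect [0.5617 0.1389] [0.0486 0.0484] 89.1
top block (0.055, 0.07) 2266 zmed 0.0643 mean [0.5532 0.2126 0.0643] rect [0.556  0.1886] [0.1402 0.2117] 3.0
top block (0.107, 0.13) 47 zmed 0.1104 mean [0.5531 0.2424 0.1106] rect [0.553  0.2431] [0.0243 0.0276] 43.8
top rack (0.004, 0.016) 907 zmed 0.0073 mean [ 0.5952 -0.149   0.0078] rect [ 0.6021 -0.1563] [0.1496 0.2007] 88.9
top rack (0.035, 0.065) 41 zmed 0.0516 mean [ 0.5959 -0.1556  0.0512] rect [ 0.5894 -0.1533] [0.0724 0.0954] 78.5
top rack (0.115, 0.15) 355 zmed 0.1265 mean [ 0.5963 -0.1542  0.1263] rect [ 0.5967 -0.1547] [0.0246 0.1114] 78.5
scene table -5.4887763617395e-05
scene trivet (0.065, 0.085) 5 zmed 0.0733 mean [0.5704 0.1482 0.0737] rect [0.5791 0.1514] [0.0568 0.1068] 38.3
trivet 0.093 1
scene block (0.055, 0.07) 1492 zmed 0.0647 mean [0.5588 0.2181 0.0645] rect [0.5536 0.1901] [0.1467 0.2096] 3.4
scene block (0.107, 0.13) 121 zmed 0.1151 mean [0.6953 0.2038 0.1145] rect [0.6607 0.2176] [0.04   0.2473] 73.4
scene rack (0.004, 0.016) 689 zmed 0.0069 mean [ 0.5853 -0.1606  0.0078] rect [ 0.5576 -0.187 ] [0.2731 0.2227] 36.8
scene rack (0.035, 0.065) 175 zmed 0.0515 mean [ 0.5982 -0.1489  0.0499] rect [ 0.6013 -0.1411] [0.0707 0.107 ] 60.0
scene rack (0.115, 0.15) 233 zmed 0.1269 mean [ 0.5985 -0.1511  0.1262] rect [ 0.5957 -0.1537] [0.0296 0.1117] 78.9
```

Heights match the text: block 65 mm, collar top 101 mm, peg about 113 mm, handle top 127 mm. Next come close-up wrist views above both sites.

```bash
python3 - <<'E'
from plant import *
from h import *
import math
print(observe()["tcp_rot"])
def best(p,yaw):
    c=[(abs(q[5]),y) for y in (yaw,yaw+math.pi,yaw-math.pi) if (q:=inverse_kinematics(p,[math.pi,0,y])) is not None]
    print(c); return min(c)[1]
for n,p,yaw in(("wr",[.57,-.15,.34],math.radians(-11.5)),("wb",[.53,.19,.34],math.radians(3))):
    movep(p,[math.pi,0,best(p,yaw)]); hold(.3)
    c=get_calibration("wrist"); im,d=get_image("wrist")
    print(n,observe()["eef_pos"],observe()["tcp_rot"],observe()["q"],c["world_from_camera"],observe()["time_s"])
    np.savez(f"pics/{n}.npz",p=im,d=d,K=c["intrinsics"],T=c["world_from_camera"]); cv2.imwrite(f"pics/{n}.png",im[:,:,::-1])
E
```

```text
[-3.1398 -0.0002  0.2748]
[(np.float64(1.3804325402795197), -0.2007128639793479), (np.float64(1.7611601133102741), 2.9408797896104453), (np.float64(1.7611601133102743), -3.342305517569141)]
wr [ 0.5699 -0.1503  0.3399] [-3.1416  0.0001 -0.2012] [-0.3916  0.0832  1.4214 -0.      1.6371  1.3804] [[-0.1999 -0.9352 -0.2924  0.6458]
 [-0.9798  0.191   0.0592 -0.1643]
 [ 0.0004  0.2983 -0.9545  0.516 ]
 [ 0.      0.      0.      1.    ]] 2.6667
[(np.float64(1.7225952509849058), 0.05235987755982989), (np.float64(1.4189974026048875), 3.193952531149623), (np.float64(1.4189974026048877), -3.0892327760299634)]
wb [0.5301 0.1899 0.34  ] [ 3.1416 -0.     -3.0895] [ 0.2039  0.0185  1.4885  0.      1.6347 -1.4189] [[-0.052   0.9532  0.2978  0.4552]
 [ 0.9986  0.0498  0.0151  0.1873]
 [-0.0005  0.2982 -0.9545  0.5162]
 [ 0.      0.      0.      1.    ]] 5.3917
```

View pics/wr.png

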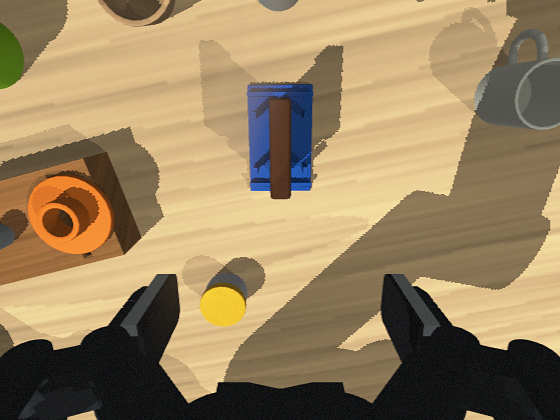

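View pics/wb.png

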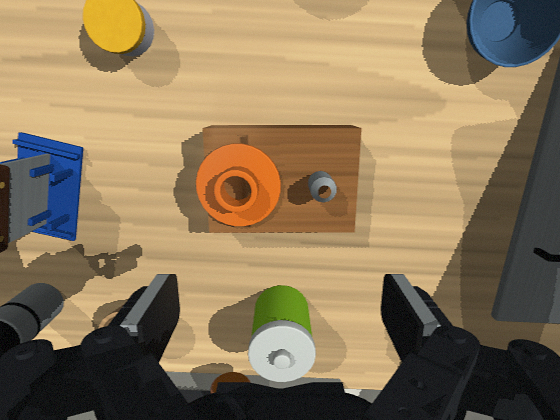

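Wrist view over the rack: handle at columns 270–291, rows 98–200. Over the block: collar at (237,188), peg at (322,185), block outline (203–360, 126–232). Both are clear of the fingers.

```bash
python3 - <<'E'
from h import *
def circ(q):
    A=np.c_[2*q[:,:2],np.ones(len(q))];s=np.linalg.lstsq(A,(q[:,:2]**2).sum(1),rcond=None)[0];return s[:2],np.sqrt(s[2]+s[0]**2+s[1]**2)
def rect(q,tag):
    r=cv2.minAreaRect(q[:,:2].astype(np.float32));print(tag,len(q),"z %.4f"%np.median(q[:,2]),np.array(r[0]),np.array(r[1]),round(r[2],2))
cen={}
for n in("wb","top0"):
    p,d,K,T=load(n);W=cloud(d,K,T);Z=W[...,2]
    near=lambda c,r:np.hypot(W[...,0]-c[0],W[...,1]-c[1])<r
    o=mask(p,"orange")&near((.56,.139),.09)
    for tag,m,zz in(("collar",near((.5617,.139),.04)&(Z>.095)&(Z<.107),.101),("pegtop",near((.553,.242),.03)&(Z>.1125),.115)):
        q=W[m]; ct=(q[:,:2].max(0)+q[:,:2].min(0))/2
        cs=cv2.findContours(m.astype(np.uint8),0,2)[0]; c=max(cs,key=cv2.contourArea)
        e=np.array(cv2.fitEllipse(c)[0]); cen[n,tag]=(e,K,T)
        R=ray(e,K,T,zz); pts=np.array([ray(x[0],K,T,zz) for x in c])
        print(n,tag,len(q),"z %.4f"%np.median(q[:,2]),"px",e,"ray",R[:2],"bbox",ct,"size",np.ptp(q[:,:2],axis=0),"circ",*circ(pts))
    oc=max(cv2.findContours(o.astype(np.uint8),0,2)[0],key=cv2.contourArea)
    rect(W[near((.555,.19),.14)&(Z>.058)&(Z<.07)],n+" block")
    rect(W[near((.597,-.154),.08)&(Z>.115)&(Z<.135)],n+" handle")
for t in("collar","pegtop"): print("tri",t,*tri(*cen["wb",t],*cen["top0",t]))
for n in("wr","scene0","wb"):
    p,d,K,T=load(n);W=cloud(d,K,T);Z=W[...,2]
    nr=np.hypot(W[...,0]-.597,W[...,1]+.154)<.085
    rect(W[nr&(Z>.115)&(Z<.14)],n+" handle"); q=W[nr&(Z>.115)&(Z<.14)]
    t=q[q[:,2]>np.median(q[:,2])-.003] ; rect(t,n+" top"); 
    # lean along the length (top face slope) and blade face
    L=np.array([np.cos(np.radians(-11.5)),np.sin(np.radians(-11.5))]); s=(t[:,:2]-[.597,-.154])@L; print("slope along",np.polyfit(s,t[:,2],1)[0])
    N=np.array([-L[1],L[0]]); s=(t[:,:2]-[.597,-.154])@N; print("slope across",np.polyfit(s,t[:,2],1)[0])
    b=W[nr&(Z>.06)&(Z<.092)]; s=(b[:,:2]-[.597,-.154])@N; k=abs(s)<.012
    if k.sum()>30: print("blade n",k.sum(),np.polyfit(b[k,2],s[k],1))
E
```

```text
wb collar 821 z 0.1028 px [235.2604 190.0334] ray [0.5601 0.1378] bbox [0.5605 0.1381] size [0.0527 0.0528] circ [0.5605 0.1378] 0.0265964640535429
wb pegtop 3899 z 0.4389 px [491.5367 402.6181] ray [0.8554 0.5165] bbox [0.5434 0.2467] size [0.0406 0.0306] circ [0.8546 0.5194] 0.04881108807918318
wb block 10614 z 0.0672 [0.5553 0.194 ] [0.1403 0.2006] 2.96
wb handle 101 z 0.1162 [ 0.5967 -0.1423] [0.0027 0.105 ] 78.97
top0 collar 136 z 0.1007 px [232.9113 201.758 ] ray [0.5608 0.1376] bbox [0.5616 0.1376] size [0.0486 0.0512] circ [0.5608 0.1376] 0.02542134158710481Traceback (most recent call last):
  File "<stdin>", line 14, in <module>
cv2.error: OpenCV(4.12.0) /io/opencv/modules/imgproc/src/shapedescr.cpp:361: error: (-201:Incorrect size of input array) There should be at least 5 points to fit the ellipse in function 'fitEllipseNoDirect'
```

```bash
python3 - <<'E'
from h import *
def rect(q,tag):
    r=cv2.minAreaRect(q[:,:2].astype(np.float32));print(tag,len(q),"z %.4f"%np.median(q[:,2]),np.array(r[0]),np.array(r[1]),round(r[2],2))
cen={}
for n in("wb","top0"):
    p,d,K,T=load(n);W=cloud(d,K,T);Z=W[...,2]
    for tag,c0,R,lo,hi in(("collar",(.5605,.138),.04,.095,.107),("peg",(.553,.242),.028,.109,.125)):
        m=(np.hypot(W[...,0]-c0[0],W[...,1]-c0[1])<R)&(Z>lo)&(Z<hi)
        c=max(cv2.findContours(m.astype(np.uint8),0,2)[0],key=cv2.contourArea)
        e=np.array(cv2.fitEllipse(c)[0]); cen[n,tag]=(e,K,T); q=W[m]
        print(n,tag,len(q),"z max %.4f med %.4f"%(q[:,2].max(),np.median(q[:,2])),e,ray(e,K,T,np.median(q[:,2])),np.ptp(q[:,:2],axis=0))
for t in("collar","peg"): print("tri",t,*tri(*cen["wb",t],*cen["top0",t]))
a=np.radians(2.96);print("peg/slot from block rect",[np.array([.5553,.194])+s*.05*np.array([-np.sin(a),np.cos(a)]) for s in(1,-1)])
L=np.array([np.cos(np.radians(-11.3)),np.sin(np.radians(-11.3))]);N=np.array([-L[1],L[0]])
for n in("wr","scene0","top0","wb"):
    p,d,K,T=load(n);W=cloud(d,K,T);Z=W[...,2]
    D=W[...,:2]-[.5965,-.1545]; nr=(abs(D@L)<.075)&(abs(D@N)<.03)
    q=W[nr&(Z>.115)&(Z<.14)]; rect(q,n+" handle")
    t=q[q[:,2]>np.percentile(q[:,2],90)-.004]; s=(t[:,:2]-[.5965,-.1545])
    rect(t,n+" topface"); print("  slopes along/across",np.linalg.lstsq(np.c_[s@L,s@N,np.ones(len(s))],t[:,2],rcond=None)[0])
    b=W[nr&(Z>.06)&(Z<.092)]; s=(b[:,:2]-[.5965,-.1545])@N
    if len(b)>30: print("  blade",len(b),np.median(s),np.polyfit(b[:,2],s,1))
E
```

```text
wb collar 821 z max 0.1055 med 0.1028 [235.2604 190.0334] [0.5596 0.138  0.1028] [0.0527 0.0528]
wb peg 293 z max 0.1186 med 0.1126 [323.0567 189.6898] [0.5513 0.2436 0.1126] [0.0286 0.0292]
top0 collar 136 z max 0.1058 med 0.1007 [232.9113 201.758 ] [0.5608 0.1376 0.1007] [0.0486 0.0512]
top0 peg 32 z max 0.1180 med 0.1112 [194.742  205.0994] [0.5527 0.2434 0.1112] [0.028  0.0224]
tri collar [0.5608 0.1377 0.0987] 0.0002833597170939908
tri peg [0.553  0.2445 0.1054] 0.00014816205404294988
peg/slot from block rect [array([0.5527, 0.2439]), array([0.5579, 0.1441])]
wr handle 2172 z 0.1299 [ 0.5968 -0.1539] [0.0237 0.1096] 78.91
wr topface 2098 z 0.1299 [ 0.5968 -0.1538] [0.0236 0.1096] 78.96
  slopes along/across [-0.0014  0.0003  0.1299]
scene0 handle 233 z 0.1269 [ 0.5957 -0.1537] [0.0296 0.1117] 78.93
scene0 topface 117 z 0.1290 [ 0.5968 -0.152 ] [0.0261 0.1091] 79.28
  slopes along/across [0.0017 0.0056 0.1293]
  blade 117 0.0017543708800798132 [ 0.0324 -0.0006]
top0 handle 355 z 0.1265 [ 0.5967 -0.1547] [0.0246 0.1114] 78.48
top0 topface 200 z 0.1279 [ 0.5964 -0.1545] [0.0235 0.1102] 78.85
  slopes along/across [-0.001  -0.0379  0.1283]
wb handle 101 z 0.1162 [ 0.5967 -0.1423] [0.0027 0.105 ] 78.97
wb topface 101 z 0.1162 [ 0.5967 -0.1423] [0.0027 0.105 ] 78.97
  slopes along/across [-0.013   0.8243  0.1063]
  blade 1281 0.0016588154636116516 [0.0032 0.0014]
```

Measurements agree within about 1 mm across the views: peg (0.553,0.244), collar (0.5605,0.138), handle (0.5967,-0.154, yaw -11.1°), slot (0.558,0.144). Next I grip the trivet.

```bash
python3 - <<'E'
from plant import *
from h import *
from math import pi
def st(t): o=observe();print(t,"t",o["time_s"],o["eef_pos"],"F",o["ft_force"],"op %.4f"%o["opening"],"g",o["grasp_force"])
R=[pi,0,-3.0895]
gripper_to(.07,40)
movep([.5605,.1378,.14],R)
print(move_l([.5605,.1378,.073],feed=.08,max_force=8)); st("down")
gripper_to(.045,40); st("grip")
move_l([.5605,.1378,.145],feed=.1); st("lift")
move_l([.5528,.2438,.145],feed=.12); hold(.3); st("over peg")
c=get_calibration("wrist"); im,d=get_image("wrist"); cv2.imwrite("pics/w2.png",im[:,:,::-1])
p,d,K,T=*get_image("scene"),*[get_calibration("scene")[k] for k in("intrinsics","world_from_camera")]
cv2.imwrite("pics/s2.png",cv2.resize(p[180:300,270:410,::-1],None,fx=5,fy=5,interpolation=2))
W=cloud(d,K,T); m=mask(p,"orange")&(np.hypot(W[...,0]-.553,W[...,1]-.244)<.08); q=W[m]
print(len(q),q[:,2].min(),q[:,2].max(),q.mean(0),q.min(0),q.max(0))
E
```

```text
False
down t 7.5333 [0.561  0.1379 0.0735] F [-0.4753 -0.2446 -0.0131] op 0.0701 g 0.0
grip t 7.9 [0.5607 0.1378 0.0733] F [ 0.0977 -0.5605  0.5661] op 0.0449 g 0.0
lift t 8.7667 [0.56   0.1377 0.1443] F [0.5683 0.2183 0.1091] op 0.0447 g 0.0
over peg t 10.1 [0.553  0.2433 0.1451] F [-0.5782  0.3638 -0.3536] op 0.0447 g 0.0
1 0.07581032679667277 0.07581032679667277 [0.5578 0.193  0.0758] [0.5578 0.193  0.0758] [0.5578 0.193  0.0758]
```

View pics/s2.png

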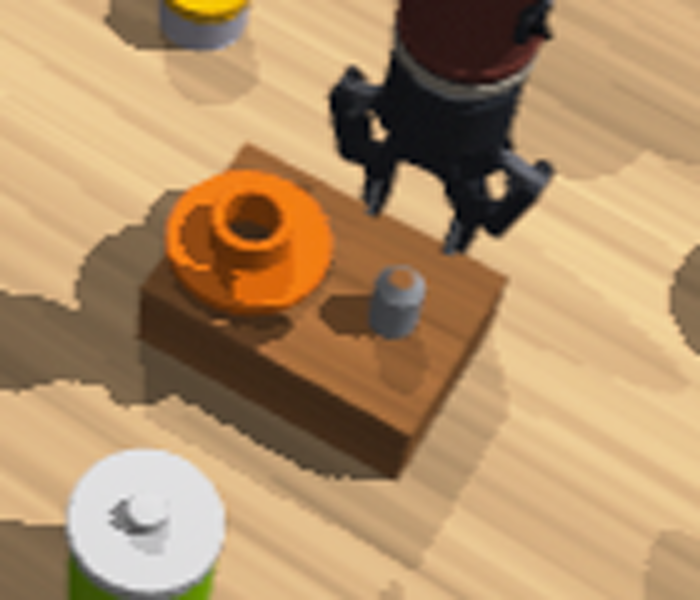

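The scene crop shows the trivet still over the slot at about (250,235), with the peg at (397,300). The fingers closed to 45 mm without holding it, so I'm re-measuring the trivet and the real fingertip height.

```bash
python3 - <<'E'
from plant import *
from h import *
for n in("scene","top"):
    p,d=get_image(n);c=get_calibration(n);W=cloud(d,c["intrinsics"],c["world_from_camera"]);Z=W[...,2]
    for tag,c0,R,lo,hi in(("collar",(.56,.138),.045,.092,.107),("ring",(.56,.138),.07,.07,.08)):
        m=(np.hypot(W[...,0]-c0[0],W[...,1]-c0[1])<R)&(Z>lo)&(Z<hi); q=W[m]; print(n,tag,len(q),np.median(q,0),(q.min(0)+q.max(0))/2,np.ptp(q,axis=0))
    # gripper: everything above .12 near the TCP
    m=(np.hypot(W[...,0]-.553,W[...,1]-.2435)<.1)&(Z>.125); q=W[m]
    if n=="scene":
        for z in np.arange(.125,.22,.01):
            s=q[(q[:,2]>z)&(q[:,2]<z+.01)]
            if len(s): print("%.3f"%z,len(s),s.min(0)[:2],s.max(0)[:2])
E
```

```text
scene collar 123 [0.5633 0.1388 0.0995] [0.5601 0.1387 0.0993] [0.0548 0.0515 0.0142]
scene ring 498 [0.5714 0.1452 0.0748] [0.5632 0.1448 0.075 ] [0.1288 0.1178 0.0098]
0.175 4 [0.5516 0.2124] [0.5654 0.2732]
0.185 22 [0.5388 0.2105] [0.5656 0.2801]
0.195 23 [0.5489 0.2107] [0.5657 0.2809]
0.205 16 [0.5452 0.2102] [0.5669 0.2813]
0.215 21 [0.5497 0.2041] [0.568  0.2962]
top collar 145 [0.5604 0.1376 0.1005] [0.5604 0.1377 0.099 ] [0.0508 0.0521 0.0139]
top ring 802 [0.5621 0.1364 0.0744] [0.5588 0.1427 0.075 ] [0.1327 0.1154 0.01  ]
```

View pics/w2.png

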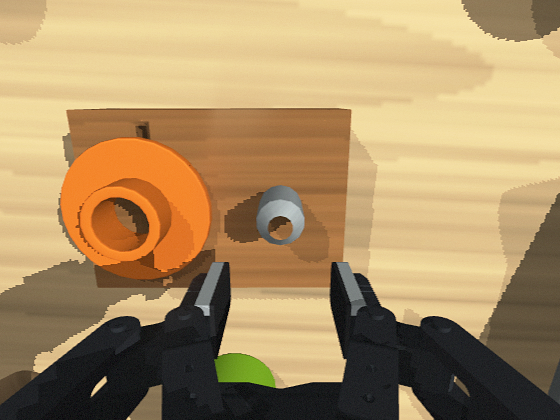

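The wrist view shows the trivet collar at (125,225), unmoved, and the peg at (280,215) between the fingertips at (222,265) and (335,265). The fingertips are about 30 mm higher than the reported TCP implies, so I'm measuring that from wrist depth before trusting it.

```bash
python3 - <<'E'
from plant import *
from h import *
def tips(W,ctr,Z0,tag):
    m=(np.hypot(W[...,0]-ctr[0],W[...,1]-ctr[1])<.075)&(W[...,2]>Z0); q=W[m]; z=q[:,2].min()
    for y in (-1,1):
        s=q[(q[:,1]-ctr[1])*y>0]
        if len(s)<5: print(tag,y,len(s)); continue
        zz=np.percentile(s[:,2],1); t=s[s[:,2]<zz+.006]; print(tag,y,len(s),"zlow %.4f"%zz,t.min(0),t.max(0))
p,d,K,T=load("wb");tips(cloud(d,K,T),(.53,.19),.25,"wb tcp .340 open85")
p,d,K,T=load("wr");tips(cloud(d,K,T),(.57,-.15),.25,"wr tcp .340 open85")
def now(tag):
    o=observe();c=get_calibration("wrist");p,d=get_image("wrist");tips(cloud(d,c["intrinsics"],c["world_from_camera"]),o["eef_pos"],.125,"%s z%.4f op%.3f"%(tag,o["eef_pos"][2],o["opening"]))
    p,d=get_image("scene");c=get_calibration("scene");tips(cloud(d,c["intrinsics"],c["world_from_camera"]),o["eef_pos"],.125,"  scene")
now("w45")
gripper_to(0.0);now("w0"); gripper_to(.07); now("w70"); print(observe()["q"],observe()["time_s"])
E
```

```text
wb tcp .340 open85 -1 20691 zlow 0.3920 [0.5218 0.1345 0.3857] [0.5447 0.1493 0.3979]
wb tcp .340 open85 1 19873 zlow 0.3917 [0.517  0.2329 0.3861] [0.5403 0.247  0.3977]
wr tcp .340 open85 -1 19988 zlow 0.3918 [ 0.5514 -0.2051  0.3856] [ 0.5739 -0.1885  0.3978]
wr tcp .340 open85 1 19605 zlow 0.3916 [ 0.5686 -0.1096  0.386 ] [ 0.5923 -0.0955  0.3976]
w45 z0.1450 op0.045 -1 21883 zlow 0.1890 [0.5437 0.2084 0.1795] [0.5664 0.223  0.195 ]
w45 z0.1450 op0.045 1 21150 zlow 0.1887 [0.541  0.2666 0.1797] [0.5641 0.2806 0.1947]
  scene -1 1579 zlow 0.1969 [0.5426 0.2115 0.1799] [0.5657 0.2232 0.2028]
  scene 1 2308 zlow 0.2064 [0.5443 0.2679 0.1818] [0.5646 0.2812 0.211 ]
w0 z0.1450 op-0.000 -1 21844 zlow 0.1912 [0.5423 0.2311 0.182 ] [0.5486 0.2438 0.1972]
w0 z0.1450 op-0.000 1 21693 zlow 0.1905 [0.542  0.2438 0.1821] [0.5474 0.2583 0.1965]
  scene -1 1545 zlow 0.2057 [0.558  0.2321 0.1788] [0.5653 0.2434 0.2104]
  scene 1 2302 zlow 0.2034 [0.548  0.2442 0.1814] [0.5675 0.2591 0.2088]
w70 z0.1450 op0.070 -1 21544 zlow 0.1928 [0.5441 0.1963 0.1853] [0.5669 0.2109 0.1988]
w70 z0.1450 op0.070 1 20840 zlow 0.1926 [0.5403 0.2791 0.1852] [0.5636 0.2933 0.1986]
  scene -1 1580 zlow 0.1980 [0.544  0.1978 0.1849] [0.5656 0.2107 0.2014]
  scene 1 2323 zlow 0.2124 [0.546  0.2805 0.1835] [0.565  0.2933 0.2171]
[ 0.2849  0.2146  1.6386 -0.      1.2884 -1.338 ] 11.7667
```

The measurement is clear. The real fingertips sit about 34 mm above the reported TCP (+34 mm shut, +35 mm at 54 mm opening, +40 mm at 70 mm), while lateral alignment is within 1 mm. I'll shift the commanded z down to match and retry.

```bash
python3 - <<'E'
from plant import *
from h import *
from math import pi
import sys
def st(t): o=observe();print(t,"t",o["time_s"],o["eef_pos"],"F",o["ft_force"],"op %.4f"%o["opening"],"g",o["grasp_force"])
gripper_to(.072,40)
move_l([.5605,.1378,.12],feed=.15)
print(move_l([.5605,.1378,.0445],feed=.07,max_force=6)); st("down")
gripper_to(.045,40); st("grip")
if not .05<observe()["opening"]<.058: sys.exit("no grip")
move_l([.5605,.1378,.115],feed=.1); st("lift")
move_l([.5528,.2438,.115],feed=.12); hold(.3); st("over peg")
p,d=get_image("scene");c=get_calibration("scene")
cv2.imwrite("pics/s3.png",cv2.resize(p[180:300,270:410,::-1],None,fx=5,fy=5,interpolation=2))
E
```

```text
False
down t 14.0833 [0.5611 0.1379 0.0452] F [ 1.1415 -0.5784 -0.7575] op 0.0721 g 0.0
grip t 14.3917 [0.5613 0.1379 0.0456] F [-0.4026  0.0414  4.8695] op 0.0534 g 42.46267458423972
lift t 15.25 [0.5599 0.1377 0.1143] F [ 0.073   0.1853 -2.0184] op 0.0534 g 42.13342169299722
over peg t 16.5833 [0.553  0.2433 0.1151] F [-0.7257  1.2255 -1.7252] op 0.0534 g 42.13472530245781
```

View pics/s3.png

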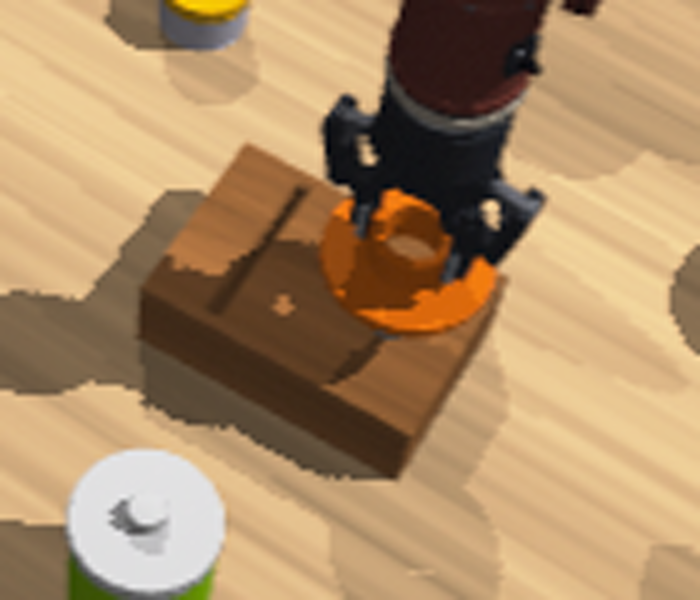

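The scene crop shows the trivet held level over the peg at about (408,250), with the slot exposed from (303,190) to (218,308). Next I lower it.

```bash
python3 - <<'E'
from plant import *
from h import *
import sys
def st(t): o=observe();print(t,"t",o["time_s"],o["eef_pos"],"F",o["ft_force"],"op %.4f"%o["opening"],"g",o["grasp_force"])
hit=move_l([.5528,.2438,.0445],feed=.06,max_force=8); st(f"lower {hit}")
if observe()["eef_pos"][2]>.052: sys.exit("stuck")
gripper_to(.072); hold(.2); st("open")
move_l([.5528,.2438,.15],feed=.15); hold(.1)
# retreat so the block is in view, then look
movep([.53,.0,.3],[3.14159,0,-3.0895]); st("away")
for n in("scene","top"):
    p,d=get_image(n);c=get_calibration(n);K,T=c["intrinsics"],c["world_from_camera"];W=cloud(d,K,T);Z=W[...,2];np.savez(f"pics/{n}4.npz",p=p,d=d,K=K,T=T)
    for tag,R,lo,hi in(("collar",.045,.092,.107),("ring",.065,.071,.08)):
        q=W[(np.hypot(W[...,0]-.553,W[...,1]-.244)<R)&(Z>lo)&(Z<hi)&mask(p,"orange")]; 
        if len(q):print(n,tag,len(q),np.median(q,0),(q.min(0)+q.max(0))/2,np.ptp(q,axis=0))
    print("slot px near",c["intrinsics"][0,0])
p=np.load("pics/top4.npz")["p"];s=np.load("pics/scene4.npz")["p"]
a=cv2.resize(p[165:245,170:270],None,fx=5,fy=5);b=cv2.resize(s[190:290,285:385],None,fx=4,fy=4)[:400,:400]
cv2.imwrite("pics/c4.png",np.hstack([a,cv2.resize(b,(300,400))])[:,:,::-1])
E
```

```text
lower True t 17.725 [0.5522 0.2436 0.0456] F [-1.0288  0.1656  5.5931] op 0.0535 g 42.576312739402056
open t 18.25 [0.5507 0.2432 0.0438] F [-0.4194 -0.0824 -0.0718] op 0.0720 g 0.0
away t 20.3167 [0.5297 0.0008 0.2989] F [0.441  0.0644 0.2807] op 0.0719 g 0.0
scene collar 5 [0.5437 0.2383 0.0989] [0.5514 0.2419 0.1009] [0.0352 0.0336 0.0062]
scene ring 1 [0.544  0.2981 0.0725] [0.544  0.2981 0.0725] [0. 0. 0.]
slot px near 441.7152293671645
top collar 143 [0.5538 0.2443 0.1002] [0.5535 0.244  0.1001] [0.0512 0.0537 0.0133]
top ring 619 [0.5463 0.2483 0.0745] [0.5531 0.2425 0.0755] [0.107  0.1064 0.0089]
slot px near 469.0386922463574
```

View pics/c4.png

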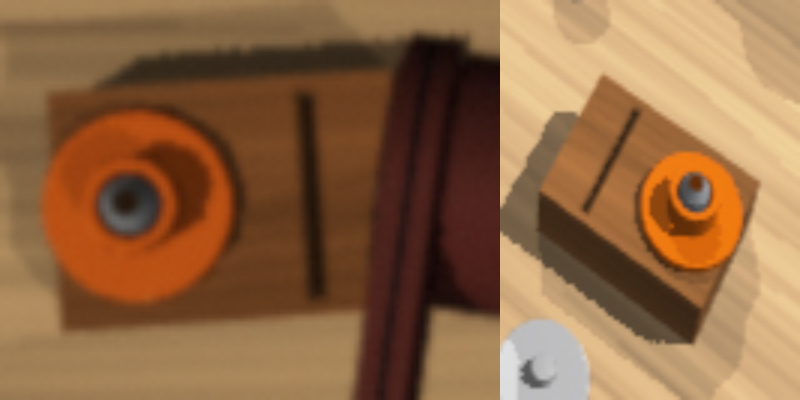

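The trivet lies flat over the peg, with its collar at (0.5535,0.244). In the crop it is at (137,205), and the slot runs from (303,95) to (318,297). I measure the slot from two views, then grip the scraper.

```bash
python3 - <<'E'
from plant import *
from h import *
from math import pi
import sys
def st(t): o=observe();print(t,"t",o["time_s"],o["eef_pos"],"F",o["ft_force"],"op %.4f"%o["opening"],"g",o["grasp_force"])
movep([.52,.12,.30],[pi,0,-3.0895]); hold(.3)
c=get_calibration("wrist");p,d=get_image("wrist");np.savez("pics/wslot.npz",p=p,d=d,K=c["intrinsics"],T=c["world_from_camera"])
cc={}
for n,zz in(("wslot",.066),("top4",.065),("scene4",.065)):
    p,d,K,T=load(n); v,u=np.indices(d.shape)
    X=cloud(np.ones(d.shape),K,T)-T[:3,3]; X=T[:3,3]+X*((zz-T[2,3])/X[...,2])[...,None]
    D=X[...,:2]-[.5579,.1441]; a=np.radians(2.96); L=np.array([np.cos(a),np.sin(a)]);N=np.array([-L[1],L[0]])
    g=cv2.cvtColor(p,cv2.COLOR_RGB2GRAY); roi=(abs(D@L)<.066)&(abs(D@N)<.013)
    m=roi&(g<.6*np.median(g[roi])) ; k,lab,stt,_=cv2.connectedComponentsWithStats(m.astype(np.uint8))
    m=lab==1+np.argmax(stt[1:,4]); q=X[m]; r=cv2.minAreaRect(q[:,:2].astype(np.float32))
    px=np.array(cv2.minAreaRect(np.c_[u[m],v[m]].astype(np.float32))[0]); cc[n]=(px,K,T); print(n,m.sum(),np.array(r[0]),np.array(r[1]),r[2])
print("tri",*tri(*cc["wslot"],*cc["top4"])); print("tri",*tri(*cc["scene4"],*cc["top4"]))
H=[.5967,-.1540]; R=[pi,0,np.radians(-11.1)]
gripper_to(.055,60)
movep([*H,.14],R); st("above")
print(move_l([*H,.060],feed=.08,max_force=6)); st("down")
gripper_to(.015,60); st("grip")
if not .02<observe()["opening"]<.028: sys.exit("no grip")
print(move_l([*H,.150],feed=.06,max_force=15)); hold(.2); st("lift")
E
```

```text
wslot 586 [0.5565 0.1459] [0.1149 0.0095] 3.0018856525421143
top4 95 [0.5575 0.1442] [0.1137 0.0072] 2.860438585281372
scene4 38 [0.5583 0.1464] [0.1128 0.0046] 3.036990165710449
tri [0.5581 0.1463 0.0509] 0.0010526215553960613
tri [0.5573 0.145  0.061 ] 0.0006837789969024056
above t 24.1083 [ 0.5969 -0.1538  0.1402] F [ 0.3872  0.0026 -0.2908] op 0.0549 g 0.0
False
down t 25.2583 [ 0.5973 -0.1543  0.0608] F [0.5506 0.0913 0.2957] op 0.0550 g 0.0
grip t 25.6417 [ 0.5972 -0.1544  0.0608] F [-0.0861 -1.2876  3.2231] op 0.0230 g 59.99065160751343
False
lift t 27.4917 [ 0.5965 -0.1539  0.1497] F [-0.479  -0.2439 -3.9574] op 0.0235 g 59.16940748691559
```

Scraper gripped (23.5 mm on the 24 mm handle, 0.33 kg felt on the wrist). Next I carry it over the slot and check the blade against the slot.

```bash
python3 - <<'E'
from plant import *
from h import *
from math import pi
a=np.radians(3.0); S=[.5575,.1448]
move_l([*S,.150],feed=.18,rotation=[pi,0,a]); hold(.5)
o=observe(); print(o["time_s"],o["eef_pos"],o["tcp_rot"],o["opening"],o["ft_force"])
L=np.array([np.cos(a),np.sin(a)]);N=np.array([-L[1],L[0]])
for n in("scene","top","wrist"):
    c=get_calibration(n);p,d=get_image(n);K,T=c["intrinsics"],c["world_from_camera"];W=cloud(d,K,T);Z=W[...,2];D=W[...,:2]-S
    if n=="scene": cv2.imwrite("pics/s5.png",cv2.resize(p[170:290,270:410,::-1],None,fx=5,fy=5,interpolation=2))
    roi=(abs(D@L)<.08)&(abs(D@N)<.02)
    for lo,hi in((.085,.1),(.1,.12),(.12,.14),(.14,.18),(.185,.2),(.2,.225)):
        m=roi&(Z>lo)&(Z<hi); 
        if m.sum()>8: print(n,(lo,hi),m.sum(),"along",np.percentile(D[m]@L,[1,99]),"across",np.percentile(D[m]@N,[5,50,95]),"z",Z[m].min(),Z[m].max())
E
```

```text
29.8167 [0.5575 0.1447 0.15  ] [ 3.1416 -0.      0.0522] 0.02342306299669926 [-0.5612  0.1556 -4.0509]
scene (0.1, 0.12) 42 along [-0.0434  0.0543] across [0.0008 0.0022 0.003 ] z 0.10133720114655231 0.11960120190921453
scene (0.12, 0.14) 33 along [-0.0218  0.0544] across [0.0004 0.0023 0.0033] z 0.12001738319186406 0.13842017351235336
scene (0.14, 0.18) 33 along [-0.0107  0.0551] across [-0.0011  0.0025  0.0035] z 0.14110473383834066 0.17895113751916192
scene (0.185, 0.2) 31 along [0.0084 0.0556] across [-0.0066  0.0124  0.0186] z 0.1852327394148341 0.1992518727153627
scene (0.2, 0.225) 194 along [-0.014   0.0553] across [-0.0125  0.0013  0.0139] z 0.20029668323649452 0.22468654320021275
top (0.2, 0.225) 76 along [-0.0543 -0.0311] across [-0.0095 -0.0005  0.0102] z 0.20838098681977768 0.22014832515823213
wrist (0.1, 0.12) 21 along [0.0544 0.0547] across [-0.0013  0.0006  0.0024] z 0.10388930208376673 0.11659919600110633
wrist (0.12, 0.14) 30 along [0.0545 0.0547] across [-0.0011  0.0006  0.0023] z 0.12099395455144818 0.13996753187967545
wrist (0.14, 0.18) 98 along [0.0545 0.0549] across [-0.0007  0.0012  0.0028] z 0.14044555579012064 0.1798037733631195
wrist (0.185, 0.2) 480 along [0.0078 0.0559] across [-0.0191 -0.0017  0.019 ] z 0.18558945648433034 0.19998712569817803
wrist (0.2, 0.225) 16555 along [-0.0242  0.0557] across [-0.011   0.0013  0.0133] z 0.2000090225925523 0.22496836975986256
```

View pics/s5.png

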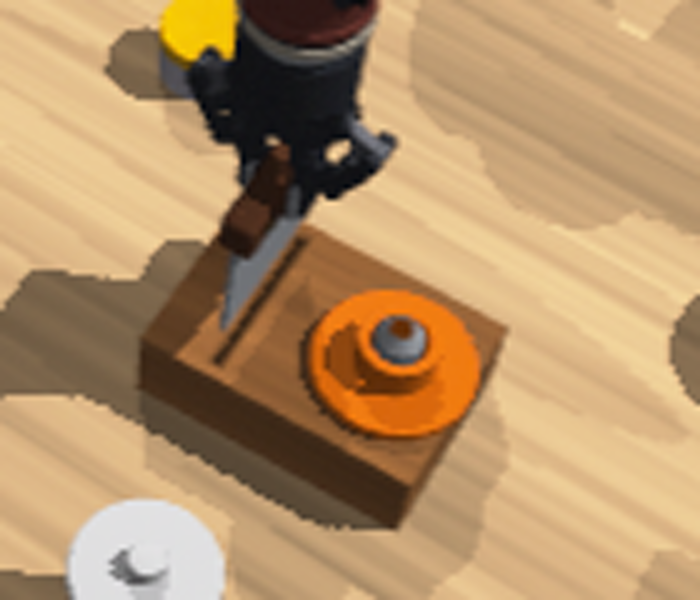

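The scene crop shows the blade upright, running parallel to and directly above the slot. It is centred within about 0.5 mm of the target. Next I lower it gently under force guard.

```bash
python3 - <<'E'
from plant import *
from h import *
def st(t): o=observe();print(t,"t %.2f"%o["time_s"],o["eef_pos"],"F",o["ft_force"],"op %.4f"%o["opening"])
x=.5575
move_l([x,.1448,.122],feed=.08)
for dy in(0,.0012,-.0012,.0024,-.0024):
    y=.1448+dy
    if dy: move_l([x,y,.122],feed=.05)
    hit=move_l([x,y,.060],feed=.035,max_force=7); st(f"dy {dy} hit {hit}")
    if observe()["eef_pos"][2]<.072: break
E
```

```text
dy 0 hit True t 31.85 [0.5572 0.1447 0.0678] F [-0.5821 -1.5698  4.7006] op 0.0231
```

Contact came at the expected floor depth (edge at about 0.015 m). I release, retreat upwards and verify.

```bash
python3 - <<'E'
from plant import *
from h import *
from math import pi
gripper_to(.05); hold(.2)
move_l([.5575,.1448,.16],feed=.12); movep([.50,-.05,.30],[pi,0,.05]); hold(.2)
o=observe(); print(o["time_s"],o["eef_pos"],o["ft_force"])
for n in("top","scene"):
    c=get_calibration(n);p,d=get_image(n);K,T=c["intrinsics"],c["world_from_camera"];W=cloud(d,K,T);Z=W[...,2]
    q=W[(abs(W[...,0]-.5575)<.075)&(abs(W[...,1]-.145)<.022)&(Z>.125)&(Z<.16)];r=cv2.minAreaRect(q[:,:2].astype(np.float32))
    print(n,"handle",len(q),"z med %.4f max %.4f"%(np.median(q[:,2]),q[:,2].max()),r)
    q=W[(np.hypot(W[...,0]-.553,W[...,1]-.244)<.045)&(Z>.092)&(Z<.107)]; print(n,"collar",np.median(q,0),(q.min(0)+q.max(0))/2)
    cv2.imwrite(f"pics/end_{n}.png",p[:,:,::-1])
E
```

```text
34.5333 [ 0.4998 -0.0489  0.2987] [ 0.5591  0.0417 -0.776 ]
top handle 353 z med 0.1336 max 0.1411 ((0.5568726658821106, 0.14596983790397644), (0.11087831854820251, 0.02470657043159008), 3.1976850032806396)
top collar [0.5533 0.2408 0.1   ] [0.5536 0.2435 0.0996]
scene handle 237 z med 0.1340 max 0.1415 ((0.5569483637809753, 0.1468486189842224), (0.11412869393825531, 0.02610529400408268), 4.0945892333984375)
scene collar [0.5598 0.2476 0.1005] [0.5529 0.2458 0.0995]
```

View pics/end_scene.png

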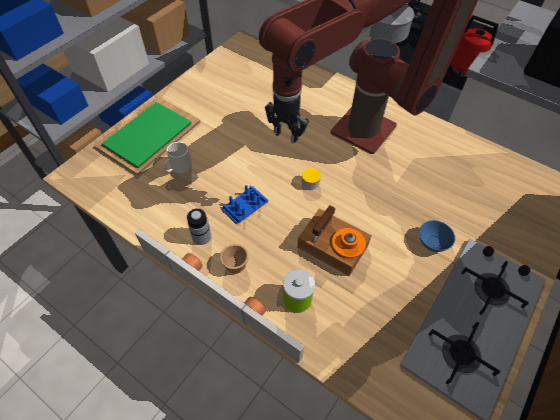

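The final view shows the scraper upright in the slot at (323,222), the trivet on its peg at (349,241), and the bystanders where they were. The handle top is 7 mm higher than it was in the rack, which puts the edge on the slot floor.

```bash
python3 -c "
from plant import *
print(job_done())"
```

```text
the job is handed in; nothing more can be done
None
```

The job is handed in: the trivet lies flat on the peg, collar up, the scraper is fully home in the slot, and the bystanders look undisturbed in the last view, at about 35 s of the 64 s allowed. The first trivet grasp missed because the fingertips sat about 34 mm above the reported TCP; I corrected for that and it moved nothing.

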